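Turn a drained chocolate mould right way up, centre it on the scale and tare

TASK

The small chocolate mould has been draining upside down on the wire rack and must now be tared for filling, right way up. Turn it over in two goes: stand it on one of its short ends on the bench and let go, then take it again and lay it on the scale's round pan with its cavities facing up, centred so that no corner sticks out over the pan's edge, and let go. Then press the scale's green tare button all the way down and release it, leaving the mould centred on the pan; never drop or topple the mould, and leave the mug, the jar and the filled praline mould where they are.

Things in the scene. Friction and masses are not known exactly. Their poses are not given: they have to be found in the camera images.
- mould: Caramel-brown rigid mould, a block 120 mm long (x), 60 wide (y), 40 thick (z), 0.15 to 0.31 kg, origin at its centre. +z points out of the back (open skirt with three rounded cup bottoms), -z out of the cavity face (flat, three round dark cavities). Starts upside down on the rack, +z up; must end with +z down. Gripped across its 60 mm width.
- rack: Low fixed wire drain rack on a thin dark sheet 190 mm square, origin on the bench under its centre. The mould lies, long side roughly along rack x, across two wires at x = +/-42 mm that run along y (156 mm long, tops 30 mm high). Low side wires (tops 7 mm high) at y = +/-78 mm. Rack and scale may swap sides (left, right of the robot).
- scale: Fixed white kitchen scale. Origin on the bench under the centre of the pan. The housing reaches from x = -155 to +80 mm, y = +/-95 mm, its top 36 mm above the bench. Its -x side, with the dark display and the button, faces roughly towards the robot.
- pan (a point): Centre of the top face of the scale's round flat steel pan, 156 mm in diameter, 58 mm above the bench. The pan is rigid and has no rim. The centred mould leaves about 11 mm between each corner and the pan's edge; its yaw on the pan is free.
- tare_top (a point): Centre of the top of the green round tare button (30 mm in diameter) on the scale's front ledge. It is pressed straight down.
- tare (a joint): Travel of the tare button: 0 when up, 0.006 m fully down, takes 4 N; springs back.
- mug: Blue ceramic mug, 80 mm in diameter, 90 mm high, bystander. Origin at the centre of its underside.
- jar: Jar with a yellow cap, 68 mm in diameter, 100 mm high, bystander. Origin at the centre of its underside.
- praline_mould: Flat brown mould filled with yellow pralines, 112 x 170 x 24 mm (x, y, z), bystander. Origin at the centre of its underside.
Not all that is in view belongs to the job. What is meant by the mould is not blue, and is the smaller of those in its own colour.

How it is judged:
On the way, in this order (a step that is already met when the one before it is completed fails the run):
1. the mould stands by itself on one short end on the bench, let go ((angle between mould's own x axis and vertical below 0.1 rad or angle between mould's own x axis and vertical above 3.0416 rad) and height (world z) of mould below 0.066 m and contact force between the fingers and mould below 0.05 N and linear speed of mould below 0.02 m/s), for 0.2 s.
2. the mould lies cavities up on the pan, its centre within 10 mm of the pan's centre, let go (horizontal distance between mould and pan below 0.01 m and angle between mould's own z axis and vertical above 3.0416 rad and z of mould in the frame of pan between 0.015 and 0.024 m and contact force between the fingers and mould below 0.05 N and linear speed of mould below 0.02 m/s), for 0.2 s.
3. the tare button is pressed at least 4.5 mm down while the mould lies centred on the pan (value of joint tare above 0.0045 m and horizontal distance between mould and pan below 0.01 m and angle between mould's own z axis and vertical above 3.0416 rad and z of mould in the frame of pan between 0.015 and 0.024 m), for 0.05 s.
At the end, for the whole second after the job is handed in: The mould lies flat (within 0.1 rad) on the scale's pan with its cavities up, its centre within 10 mm of the pan's centre so that no corner overhangs, released and at rest, and the tare button has been pressed and is up again (all of step 2 and value of joint tare below 0.0015 m); the robot touches nothing.
It fails at once if the mould is dropped or toppled (moves faster than 0.6 m/s while not held by the fingers) (linear speed of mould above 0.6 m/s and contact force between the fingers and mould below 0.05 N).
It fails at once if the mug is moved by more than 20 mm (distance of mug from where it was at the start of the episode above 0.02 m).
It fails at once if the jar is moved by more than 20 mm (distance of jar from where it was at the start of the episode above 0.02 m).
It fails at once if the filled praline mould is moved by more than 20 mm (distance of praline_mould from where it was at the start of the episode above 0.02 m).
It also fails if it takes over 72 s, if anything falls off the work surface, if the arm or the gripper's body presses on something with over 40 N, if the wrist force passes 120 N, or if a joint passes its speed limit or range.

ROBOT

A 6-joint arm with a two-finger parallel gripper is mounted at the origin on the work surface. World frame = base frame: x ahead of the robot, y to its left, z up, the work surface at z = 0. Lengths are in m, angles in rad, forces in N, time in s.
With the tool pointing down it reaches from about 0.425 to 1.125 m from the base axis. Payload 14.9 kg.
Tool frame: the origin (TCP) lies between the finger pads; the fingertips stand 19 mm ahead of it and the grasp point (between the pads) is the TCP; z points along the fingers, y is the line along which they close (so a half turn about z gives the same grasp; the last joint's range is limited). The gripper opens to 91 mm and grips with 3 to 60 N. Pads are 32 mm wide; open, the fingers measure 118 mm over their backs; the gripper's body (76 mm by 178 mm) begins 60 mm behind the grasp point.
Start: joints at [-1.305, 0.379, 1.734, -0, 1.028, -0.033], TCP at [0.206, -0.669, 0.233] pointing down, gripper open.
Joint ranges: [-2.77, 2.77], [-0.74, 2.19], [0, 2.66], [-1.06, 4.2], [0.31, 2.87], [-3.08, 3.08]. Speed limits (rad/s): [1.89, 1.89, 2.39, 3.14, 3.14, 3.14].

INTERFACE

Orientations are given as a unit quaternion [x, y, z, w].
In Python, from bench import env gives the robot as it stands.
- The arm moves only by the tool send_rows, never from a script. Its argument "rows" is a list of rows, each an object of numbers: "x", "y", "z": the shift along the tool's x, y, z as a fraction of full scale; "roll": the turn about the tool's z as a fraction of full scale. In form: [{"x": .., "y": .., "z": .., "roll": ..}, ...]. A call has 1 to 20 rows; each row is the pose to reach, as a shift and turn from the pose commanded when the call began, along the tool's axes at that moment, turning the shorter way round; what a row does not reach only later rows make up. Full scale, the value 1, is 150 mm for a shift and pi rad for a turn. A row lasts 1/10 s, in which the tool goes at most 50 mm and 8.59 degrees, less where a joint would pass 70% of its speed; a pose out of reach is approached as far as the arm can. A call with a number of a shift or a turn outside -1 to 1 is refused whole. A call with a gripper value outside its range is refused whole. "claw" is the opening, from 0 (shut) to 1 (fully open), set as the call begins (left out, the last holds). The fingers move at their own pace and stop on an object; "grip_force" is the grip in N (left out, the last holds). Time passes only in rows, so rows that repeat a pose let the fingers close. It gives the time, the measured TCP pose, the force, the opening and the grip force at its end, in the units of the state.
- env.get_obs(): the state, without advancing time (a new reading comes with each control period).
- env.read_camera(name): name is "side" or "top"; returns a dict with "pixels" (480x640x3 uint8, red, green, blue), "fx", "fy", "cx", "cy" (pixels), "dist" ([k1, k2, p1, p2, k3] as OpenCV has them; the pictures are not rectified), "R" (3x3) and "t" (3): a world point X has camera coordinates R X + t. Camera axes: x right, y down, z forward; pixel columns grow to the right and rows downward; lengths in m; the calibration is good to about 2 mm. A picture is of the moment at which its call begins. There is no depth.
- env.hand_in(): hands the job in; it is judged then, once.
The state is a dict: "time_s": time; "joint_pos": joint angles; "dq": joint speeds; "joint_torque": joint torques, N m; "position": TCP position; "orientation": TCP orientation; "force": force on the tool from outside, world axes, zero at the start; "torque": the same for the moment, N m; "width": finger opening in m; "finger_force": force on a finger pad.
Only numpy, scipy, OpenCV 4.12 (cv2) and the standard library are available. Lean on these libraries where they do the work, as an engineer would, in place of code of your own. Each camera call takes 0.05 s, during which the arm holds its last target. There are 200 camera calls.

## Working session

There is one attempt and no reset: what is moved stays moved. The work goes in short steps, Python scripts to look and compute and a tool call to move; the robot and the scene stay as the last step left them, time stands still between calls to the robot, and variables do not carry over. Pictures are saved under pics/ and viewed, at most 13 in all, crops included, and the job is handed in when it is done.

Besides the shell and the picture viewer there is one more tool, called after "Emit:" by a JSON object that holds its "api" and its "payload", one argument or row to a line. send_rows: Moves the arm, as the interface text tells. Shift numbers are shares of 150 mm and turn numbers shares of pi rad, none past 1 either way. Its arguments: {"type":"object","properties":{"rows":{"type":"array"},"claw":{"type":"number"},"grip_force":{"type":"number"}},"required":["rows"]}

```bash
mkdir -p pics; ls; cat > h.py <<'E'
import numpy as np, cv2
from bench import env
def shot(name,fn=None):
    c=env.read_camera(name)
    if fn: cv2.imwrite('pics/'+fn,c['pixels'][:,:,::-1])
    return c
def K(c): return np.array([[c['fx'],0,c['cx']],[0,c['fy'],c['cy']],[0,0,1.]])
def plane(c,px,z):
    p=cv2.undistortPoints(np.array(px,float).reshape(-1,1,2),K(c),np.array(c['dist'],float)).reshape(-1,2)
    R=np.array(c['R']);t=np.array(c['t']);o=-R.T@t
    d=np.c_[p,np.ones(len(p))]@R
    return o+d*((z-o[2])/d[:,2])[:,None]
def proj(c,X):
    return cv2.projectPoints(np.array(X,float).reshape(-1,1,3),cv2.Rodrigues(np.array(c['R']))[0],np.array(c['t'],float),K(c),np.array(c['dist'],float))[0].reshape(-1,2)
E
python3 - <<'E'
from h import *
for n in('top','side'):
    c=shot(n,n+'0.png'); print(n,-np.array(c['R']).T@np.array(c['t']),np.array(c['R'])[2])
print(env.get_obs())
E
```

```text
pics
top [ 0.39004058 -0.0398696   1.50286278] [ 0.10183383 -0.00516577 -0.99478801]
side [ 0.35233737 -0.67453088  0.80659139] [ 0.19591909  0.63314132 -0.74883094]
{'time_s': 0.1, 'joint_pos': array([-1.30531195e+00,  3.79379651e-01,  1.73472245e+00, -1.47654253e-05,
        1.02850915e+00, -3.32893918e-02]), 'dq': array([ 4.51344269e-04, -5.69521752e-04, -1.90099268e-03,  3.12117176e-04,
        3.13799069e-05,  2.18155594e-04]), 'joint_torque': array([ 2.40160707e-04, -7.65039468e+01, -4.35292590e+01,  6.52541080e-02,
        3.98498727e-02,  7.62186176e-06]), 'position': array([ 0.20595275, -0.66865868,  0.23233735]), 'orientation': array([ 9.88861819e-01,  1.48835624e-01, -6.52745226e-05, -5.05137425e-04]), 'force': array([ 0.07807795,  1.04869161, -0.47555974]), 'torque': array([ 0.03747133, -0.00029913,  0.01235612]), 'finger_force': 0.0, 'width': 0.09098642887835058}
```

View pics/top0.png

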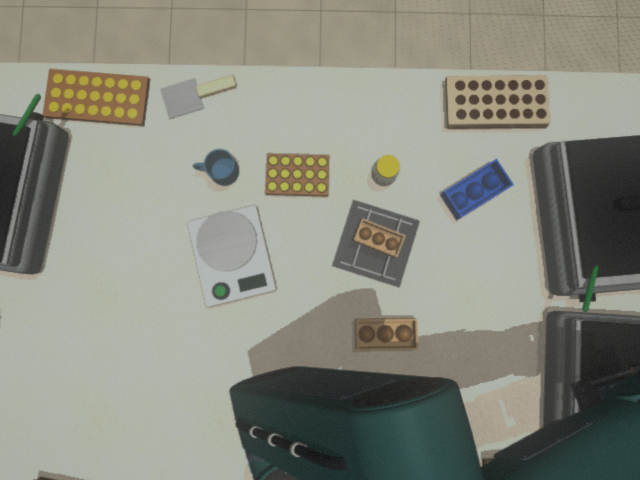

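View pics/side0.png

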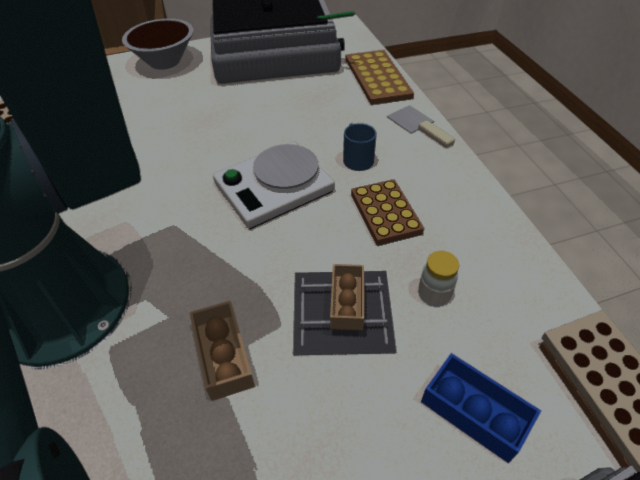

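The top view shows the small mould on the rack at about (380,237), cups up. The larger look-alike is at (386,333), the pan at (227,240), the button at (220,290), the mug at (222,167), the jar at (386,170) and the pralines at (297,174). The side view agrees with this. The tool can't tilt, so I'll turn the mould by letting it pivot between the pads.

```bash
cat >> h.py <<'E'
def brown(c,box):
    h=cv2.cvtColor(c['pixels'],cv2.COLOR_RGB2HSV); x0,y0,x1,y1=box
    m=np.zeros(h.shape[:2],np.uint8); m[y0:y1,x0:x1]=cv2.inRange(h,(5,70,50),(22,255,255))[y0:y1,x0:x1]
    m=cv2.morphologyEx(m,cv2.MORPH_CLOSE,np.ones((5,5)))
    cs=cv2.findContours(m,cv2.RETR_EXTERNAL,cv2.CHAIN_APPROX_NONE)[0]
    return max(cs,key=cv2.contourArea)
def rect(c,cnt,z):
    P=plane(c,cnt.reshape(-1,2),z)[:,:2]
    r=cv2.minAreaRect((P*1000).astype(np.float32)); b=cv2.boxPoints(r)
    e=max([b[1]-b[0],b[2]-b[1]],key=np.linalg.norm)
    return r[0],sorted(r[1]),np.degrees(np.arctan2(e[1],e[0]))
E
python3 - <<'E'
from h import *
c=shot('top')
print('mould',rect(c,brown(c,(345,205,415,265)),.07))
print('decoy',rect(c,brown(c,(345,305,430,360)),.04))
h=cv2.cvtColor(c['pixels'],cv2.COLOR_RGB2HSV)
def blob(lo,hi,box,z,n):
    x0,y0,x1,y1=box;m=np.zeros(h.shape[:2],np.uint8);m[y0:y1,x0:x1]=cv2.inRange(h,lo,hi)[y0:y1,x0:x1]
    k=max(cv2.findContours(m,0,1)[0],key=cv2.contourArea);print(n,rect(c,k,z))
    return k
blob((40,80,40),(90,255,255),(200,270,240,310),.045,'button')
k=blob((0,0,100),(180,60,205),(185,200,265,275),.058,'pan')
print(cv2.fitEllipse(k), plane(c,[[227,240]],.058))
print('scale corners',plane(c,[[188,220],[257,205],[275,291],[205,306]],.036).round(3))
print('rack',plane(c,[[353,201],[419,217],[400,286],[333,267]],.002).round(3))
print('blue,jar,mug,pral',plane(c,[[443,195],[460,219],[386,165],[222,167],[265,195],[328,195]],.05).round(3))
E
```

```text
mould ((548.0274047851562, -191.41217041015625), [62.52011489868164, 120.88455200195312], np.float32(69.25201))
decoy ((301.3371887207031, -215.34934997558594), [79.90446472167969, 158.31541442871094], np.float32(-88.144554))
button ((406.074462890625, 217.2235565185547), [25.801822662353516, 27.179401397705078], np.float32(-43.559853))
pan ((544.0994873046875, 208.2220458984375), [192.80450439453125, 207.8911590576172], np.float32(-88.994385))
((224.47998046875, 236.97621154785156), (87.14688110351562, 93.86370086669922), 89.53582763671875) [[0.53577014 0.2007313  0.058     ]]
scale corners [[0.589 0.309 0.036]
 [0.632 0.128 0.036]
 [0.407 0.075 0.036]
 [0.365 0.256 0.036]]
rack [[ 0.654 -0.128  0.002]
 [ 0.613 -0.307  0.002]
 [ 0.426 -0.256  0.002]
 [ 0.474 -0.076  0.002]]
blue,jar,mug,pral [[ 0.666 -0.362  0.05 ]
 [ 0.603 -0.406  0.05 ]
 [ 0.743 -0.211  0.05 ]
 [ 0.73   0.222  0.05 ]
 [ 0.657  0.106  0.05 ]
 [ 0.66  -0.059  0.05 ]]
```

Emit:
{"api": "send_rows", "payload": {
  "rows": [
    {"x": 0.33,"y": -0.24},
    {"x": 0.66,"y": -0.49},
    {"x": 1,"y": -0.73},
    {"x": 1,"y": -0.73},
    {"x": 1,"y": -0.73}
  ],
  "claw": 1
}}

```text
$.rows[0]: bad value
```

Emit:
{"api": "send_rows", "payload": {
  "rows": [
    {"x": 0.33,"y": -0.24},
    {"x": 0.66,"y": -0.49},
    {"x": 1,"y": -0.73},
    {"x": 1,"y": -0.73},
    {"x": 1,"y": -0.73}
  ]
}}

```text
$.rows[0]: bad value
```

Emit:
{"api": "send_rows", "payload": {
  "rows": [
    {"x": 0.33,"y": -0.24,"roll": -0.04},
    {"x": 0.66,"y": -0.49,"roll": -0.08},
    {"x": 0.97,"y": -0.73,"roll": -0.12},
    {"x": 0.97,"y": -0.73,"roll": -0.17},
    {"x": 0.97,"y": -0.73,"roll": -0.21},
    {"x": 0.97,"y": -0.73,"roll": -0.25},
    {"x": 0.97,"y": -0.73,"roll": -0.29},
    {"x": 0.97,"y": -0.73,"roll": -0.29},
    {"x": 0.97,"y": -0.73,"roll": -0.29}
  ]
}}

```text
$.rows[0]: bad value
```

```bash
cat >> h.py <<'E'
from scipy.spatial.transform import Rotation as Ro
def go(target,yaw=None):
    o=env.get_obs(); R=Ro.from_quat(o['orientation']).as_matrix()
    y=np.degrees(np.arctan2(R[1,0],R[0,0]))
    print('t',round(o['time_s'],2),'pos',o['position'].round(4),'yaw',y.round(1),'w',round(o['width'],4),'ff',round(o['finger_force'],2),'F',o['force'].round(1),'j6',o['joint_pos'][5].round(2))
    if target is not None: print('  fracs',((np.array(target)-o['position'])@R/.15).round(3),'roll',None if yaw is None else round(-((yaw-y+180)%360-180)/180,3))
E
python3 - <<'E'
from h import *
c=shot('side'); t=shot('top')
k=brown(c,(325,255,370,335)); P=k.reshape(-1,2)
print('side contour bbox',P.min(0),P.max(0))
for z in(.07,): print(cv2.boundingRect(k), rect(c,k,z))
M=np.array([.548,-.191,.05]);a=np.radians(69.25);d=np.array([np.cos(a),np.sin(a),0]);n=np.array([-d[1],d[0],0])
im=c['pixels'][:,:,::-1].copy()
for s in((1,1),(1,-1),(-1,-1),(-1,1)):
    p=proj(c,M+d*.06*s[0]+n*.03*s[1]+[0,0,.02])[0]; cv2.circle(im,(int(p[0]),int(p[1])),1,(0,255,0),-1)
cv2.imwrite('pics/s1.png',cv2.resize(im[220:370,270:430],None,fx=4,fy=4))
go([.536,-.224,.12],69.25)
E
```

```text
side contour bbox [330 264] [364 329]
(330, 264, 35, 66) ((545.24609375, -204.70156860351562), [60.861236572265625, 141.26251220703125], np.float32(68.77589))
t 0.25 pos [ 0.206  -0.6688  0.2326] yaw 17.1 w 0.0912 ff 0.0 F [-0.3 -0.3 -0.4] j6 -0.03
  fracs [ 2.975 -2.186  0.752] roll -0.29
```

View pics/s1.png

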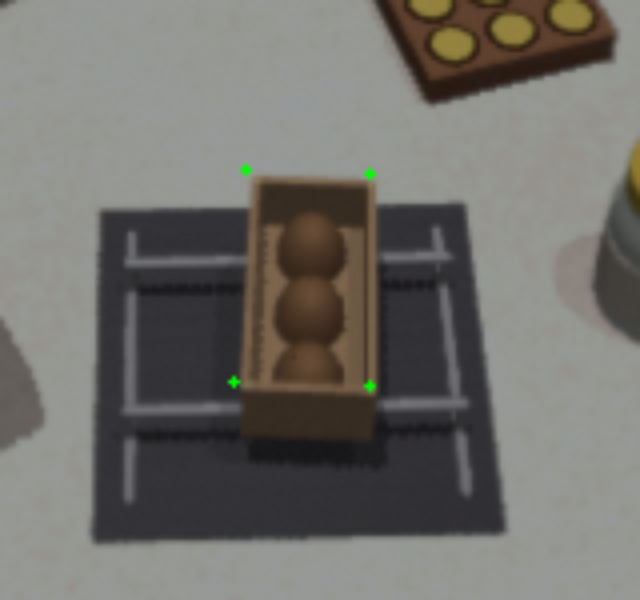

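The refused rows left out fields, so I'll give all four from here on. The picture shows the mould on the rack, with my estimated corners about 2 px up and left of the real ones, roughly 3 mm. That's good enough to grasp.

Emit:
{"api": "send_rows", "payload": {
  "rows": [
    {"x": 0.33,"y": -0.24,"z": 0,"roll": 0},
    {"x": 0.66,"y": -0.49,"z": 0,"roll": 0},
    {"x": 1,"y": -0.73,"z": 0,"roll": 0},
    {"x": 1,"y": -0.73,"z": 0,"roll": 0},
    {"x": 1,"y": -0.73,"z": 0,"roll": 0}
  ],
  "claw": 1
}}

```text
time_s: 0.75
position: [0.3191, -0.5172, 0.2329]
orientation: [0.989, 0.15, 0.0, -0.0]
force: [-0.8, -0.8, 0.2]
width: 0.0912
finger_force: 0.0
```

Emit:
{"api": "send_rows", "payload": {
  "rows": [
    {"x": 0.33,"y": -0.24,"z": 0,"roll": 0},
    {"x": 0.66,"y": -0.49,"z": 0,"roll": 0},
    {"x": 1,"y": -0.73,"z": 0,"roll": 0},
    {"x": 1,"y": -0.73,"z": 0,"roll": 0},
    {"x": 1,"y": -0.73,"z": 0,"roll": 0}
  ]
}}

```text
time_s: 1.25
position: [0.43, -0.3692, 0.233]
orientation: [0.989, 0.15, 0.0, -0.0]
force: [-0.1, -0.9, -0.1]
width: 0.0909
finger_force: 0.0
```

Emit:
{"api": "send_rows", "payload": {
  "rows": [
    {"x": 0.33,"y": -0.24,"z": 0,"roll": -0.04},
    {"x": 0.66,"y": -0.49,"z": 0,"roll": -0.08},
    {"x": 0.96,"y": -0.73,"z": 0,"roll": -0.12},
    {"x": 0.96,"y": -0.73,"z": 0,"roll": -0.17},
    {"x": 0.96,"y": -0.73,"z": 0,"roll": -0.21},
    {"x": 0.96,"y": -0.73,"z": 0,"roll": -0.25},
    {"x": 0.96,"y": -0.73,"z": 0,"roll": -0.29},
    {"x": 0.96,"y": -0.73,"z": 0,"roll": -0.29},
    {"x": 0.96,"y": -0.73,"z": 0,"roll": -0.29}
  ]
}}

```text
time_s: 2.15
position: [0.5336, -0.2251, 0.2329]
orientation: [0.824, 0.567, -0.0, 0.0]
force: [0.3, 0.3, -0.1]
width: 0.0915
finger_force: 0.0
```

```bash
python3 - <<'E'
from h import *
go([.537,-.227,.056],69.2)
E
```

```text
t 2.15 pos [ 0.5336 -0.2251  0.2329] yaw 69.1 w 0.0915 ff 0.0 F [ 0.3  0.3 -0.1] j6 -0.07
  fracs [-0.003  0.026  1.179] roll -0.001
```

Emit:
{"api": "send_rows", "payload": {
  "rows": [
    {"x": 0,"y": 0.03,"z": 0.25,"roll": 0},
    {"x": 0,"y": 0.03,"z": 0.5,"roll": 0},
    {"x": 0,"y": 0.03,"z": 0.75,"roll": 0},
    {"x": 0,"y": 0.03,"z": 1,"roll": 0},
    {"x": 0,"y": 0.03,"z": 1,"roll": 0}
  ]
}}

```text
time_s: 2.65
position: [0.5352, -0.2252, 0.0788]
orientation: [0.823, 0.567, -0.002, -0.003]
force: [-0.6, -0.4, 0.3]
width: 0.0914
finger_force: 0.0
```

Emit:
{"api": "send_rows", "payload": {
  "rows": [
    {"x": 0,"y": 0,"z": 0.09,"roll": 0},
    {"x": 0,"y": 0,"z": 0.18,"roll": 0},
    {"x": 0,"y": 0,"z": 0.18,"roll": 0}
  ]
}}

```text
time_s: 2.95
position: [0.5377, -0.2259, 0.0554]
orientation: [0.823, 0.568, -0.0, -0.0]
force: [0.0, 0.0, 0.5]
width: 0.0913
finger_force: 0.0
```

Emit:
{"api": "send_rows", "payload": {
  "rows": [
    {"x": 0,"y": 0,"z": 0,"roll": 0},
    {"x": 0,"y": 0,"z": 0,"roll": 0},
    {"x": 0,"y": 0,"z": 0,"roll": 0},
    {"x": 0,"y": 0,"z": 0,"roll": 0},
    {"x": 0,"y": 0,"z": 0,"roll": 0},
    {"x": 0,"y": 0,"z": 0,"roll": 0},
    {"x": 0,"y": 0,"z": 0,"roll": 0},
    {"x": 0,"y": 0,"z": 0,"roll": 0}
  ],
  "claw": 0,
  "grip_force": 5
}}

```text
time_s: 3.75
position: [0.538, -0.226, 0.0563]
orientation: [0.823, 0.569, 0.0, 0.0]
force: [-2.4, 0.4, 6.9]
width: 0.0602
finger_force: 5.0
```

Emit:
{"api": "send_rows", "payload": {
  "rows": [
    {"x": 0.02,"y": 0,"z": -0.045,"roll": 0},
    {"x": 0.038,"y": 0,"z": -0.087,"roll": 0},
    {"x": 0.064,"y": 0,"z": -0.127,"roll": 0},
    {"x": 0.09,"y": 0,"z": -0.165,"roll": 0},
    {"x": 0.122,"y": 0,"z": -0.2,"roll": 0},
    {"x": 0.155,"y": 0,"z": -0.233,"roll": 0},
    {"x": 0.193,"y": 0,"z": -0.263,"roll": 0},
    {"x": 0.231,"y": 0,"z": -0.289,"roll": 0},
    {"x": 0.273,"y": 0,"z": -0.312,"roll": 0},
    {"x": 0.316,"y": 0,"z": -0.331,"roll": 0},
    {"x": 0.316,"y": 0,"z": -0.331,"roll": 0}
  ]
}}

```text
time_s: 4.85
position: [0.555, -0.1809, 0.1059]
orientation: [0.822, 0.569, 0.0, 0.0]
force: [-0.3, 0.5, -3.2]
width: 0.0599
finger_force: 5.0
```

```bash
python3 - <<'E'
from h import *
c=shot('side'); cv2.imwrite('pics/s2.png',cv2.resize(c['pixels'][190:370,240:450,::-1],None,fx=3,fy=3))
go(None)
E
```

```text
t 4.9 pos [ 0.5548 -0.1812  0.1057] yaw 69.4 w 0.06 ff 5.0 F [-0.4 -0.3 -2. ] j6 0.0
```

View pics/s2.png

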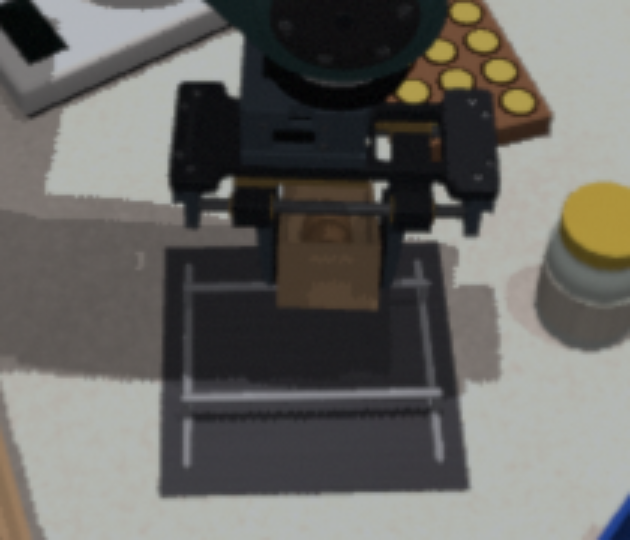

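The mould has tilted between the pads, with the near end face and one cup visible at about (330,240). The free end is still near the far wire. I'll lift it clear and carry it to the free bench.

Emit:
{"api": "send_rows", "payload": {
  "rows": [
    {"x": 0.03,"y": 0,"z": -0.15,"roll": 0},
    {"x": 0.06,"y": 0,"z": -0.3,"roll": 0},
    {"x": 0.06,"y": 0,"z": -0.45,"roll": 0},
    {"x": 0.06,"y": 0,"z": -0.6,"roll": 0},
    {"x": 0.06,"y": 0,"z": -0.6,"roll": 0}
  ]
}}

```text
time_s: 5.4
position: [0.5591, -0.1738, 0.1981]
orientation: [0.823, 0.569, 0.001, 0.002]
force: [0.1, 0.0, -2.3]
width: 0.0602
finger_force: 5.0
```

Emit:
{"api": "send_rows", "payload": {
  "rows": [
    {"x": 0.07,"y": -0.1,"z": 0,"roll": 0.035},
    {"x": 0.15,"y": -0.2,"z": 0,"roll": 0.07},
    {"x": 0.25,"y": -0.3,"z": 0,"roll": 0.105},
    {"x": 0.35,"y": -0.4,"z": 0,"roll": 0.14},
    {"x": 0.45,"y": -0.5,"z": 0,"roll": 0.175},
    {"x": 0.55,"y": -0.6,"z": 0,"roll": 0.21},
    {"x": 0.65,"y": -0.7,"z": 0,"roll": 0.245},
    {"x": 0.75,"y": -0.8,"z": 0,"roll": 0.28},
    {"x": 0.82,"y": -0.88,"z": 0,"roll": 0.315},
    {"x": 0.82,"y": -0.96,"z": 0,"roll": 0.35},
    {"x": 0.82,"y": -0.96,"z": 0,"roll": 0.385},
    {"x": 0.82,"y": -0.96,"z": 0,"roll": 0.385},
    {"x": 0.82,"y": -0.96,"z": 0,"roll": 0.385}
  ]
}}

```text
time_s: 6.7
position: [0.4663, -0.0074, 0.1949]
orientation: [1.0, 0.002, -0.0, -0.0]
force: [1.1, -0.1, -1.6]
width: 0.0599
finger_force: 5.0
```

```bash
python3 - <<'E'
from h import *
c=shot('side','s3.png')
go([.45,-.01,.12],0)
t=shot('top','t3.png')
E
```

```text
t 6.75 pos [ 0.4665 -0.0074  0.1951] yaw 0.2 w 0.06 ff 5.0 F [-0.  -0.1 -3.5] j6 1.5
  fracs [-0.11   0.017  0.501] roll 0.001
```

View pics/s3.png

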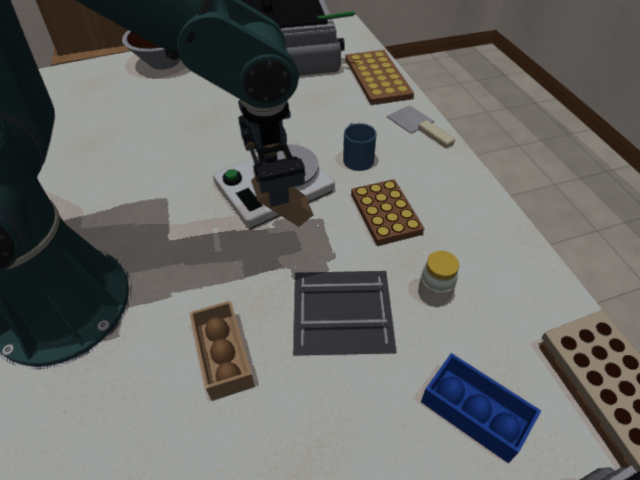

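The mould is held tilted, with its free end forward and low at about (300,224). I'll get the tilt by casting those pixels onto its near side plane.

```bash
cat >> h.py <<'E'
def yplane(c,px,y):
    p=cv2.undistortPoints(np.array(px,float).reshape(-1,1,2),K(c),np.array(c['dist'],float)).reshape(-1,2)
    R=np.array(c['R']);t=np.array(c['t']);o=-R.T@t
    d=np.c_[p,np.ones(len(p))]@R
    return o+d*((y-o[1])/d[:,1])[:,None]
E
python3 - <<'E'
from h import *
c=shot('side')
k=brown(c,(240,165,330,240)); h=cv2.approxPolyDP(k,2,True).reshape(-1,2); print(h.tolist()); print(yplane(c,h,-.0375).round(3)[:,[0,2]].tolist())
cv2.imwrite('pics/s4.png',cv2.resize(c['pixels'][150:240,240:330,::-1],None,fx=6,fy=6))
E
```

```text
[[252, 180], [258, 200], [297, 225], [312, 214], [304, 195], [293, 187], [289, 188], [290, 201], [287, 204], [270, 206], [267, 193], [259, 191], [255, 177]]
[[0.425, 0.243], [0.43, 0.193], [0.499, 0.102], [0.531, 0.123], [0.516, 0.179], [0.497, 0.205], [0.489, 0.205], [0.489, 0.172], [0.483, 0.166], [0.45, 0.171], [0.448, 0.205], [0.434, 0.214], [0.431, 0.248]]
```

View pics/s4.png

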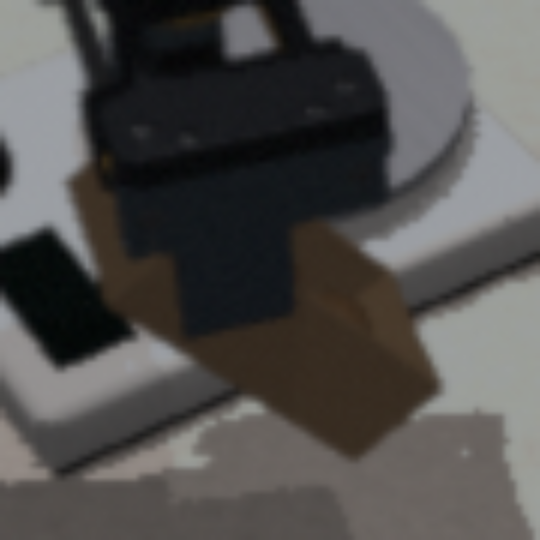

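Tilt is about 53°, as predicted. I'll lower the cavity-side edge onto the bench and roll the mould upright about it.

Emit:
{"api": "send_rows", "payload": {
  "rows": [
    {"x": -0.09,"y": 0,"z": 0.2,"roll": 0},
    {"x": -0.18,"y": 0,"z": 0.4,"roll": 0},
    {"x": -0.18,"y": 0,"z": 0.55,"roll": 0},
    {"x": -0.18,"y": 0,"z": 0.62,"roll": 0},
    {"x": -0.18,"y": 0,"z": 0.67,"roll": 0},
    {"x": -0.18,"y": 0,"z": 0.7,"roll": 0},
    {"x": -0.18,"y": 0,"z": 0.7,"roll": 0}
  ]
}}

```text
time_s: 7.55
position: [0.4404, -0.0073, 0.0909]
orientation: [1.0, 0.0, 0.0, -0.0]
force: [-0.0, -0.0, -3.2]
width: 0.0598
finger_force: 5.0
```

Emit:
{"api": "send_rows", "payload": {
  "rows": [
    {"x": 0.038,"y": 0,"z": -0.01,"roll": 0},
    {"x": 0.076,"y": 0,"z": -0.02,"roll": 0},
    {"x": 0.114,"y": 0,"z": -0.027,"roll": 0},
    {"x": 0.152,"y": 0,"z": -0.035,"roll": 0},
    {"x": 0.19,"y": 0,"z": -0.04,"roll": 0},
    {"x": 0.228,"y": 0,"z": -0.042,"roll": 0},
    {"x": 0.266,"y": 0,"z": -0.042,"roll": 0},
    {"x": 0.304,"y": 0,"z": -0.04,"roll": 0},
    {"x": 0.342,"y": 0,"z": -0.034,"roll": 0},
    {"x": 0.38,"y": 0,"z": -0.026,"roll": 0},
    {"x": 0.416,"y": 0,"z": -0.018,"roll": 0},
    {"x": 0.416,"y": 0,"z": -0.018,"roll": 0}
  ]
}}

```text
time_s: 8.75
position: [0.5026, -0.0073, 0.0931]
orientation: [1.0, 0.0, 0.0, 0.0]
force: [-0.4, -0.2, -2.6]
width: 0.06
finger_force: 5.0
```

```bash
python3 - <<'E'
from h import *
c=shot('side')
go(None)
k=brown(c,(230,150,340,280)); h=cv2.approxPolyDP(k,2,True).reshape(-1,2); print(h.tolist()); print(yplane(c,h,-.0375).round(3)[:,[0,2]].tolist())
cv2.imwrite('pics/s5.png',cv2.resize(c['pixels'][150:270,230:350,::-1],None,fx=5,fy=5))
E
```

```text
t 8.8 pos [ 0.5021 -0.0072  0.0931] yaw 0.0 w 0.06 ff 5.0 F [-0.  -0.8 -3.7] j6 1.51
[[272, 210], [278, 230], [312, 252], [326, 242], [318, 223], [310, 225], [309, 235], [292, 238], [290, 230], [284, 228], [278, 207]]
[[0.453, 0.16], [0.46, 0.101], [0.527, 0.008], [0.559, 0.029], [0.542, 0.093], [0.526, 0.093], [0.523, 0.064], [0.487, 0.068], [0.484, 0.093], [0.472, 0.103], [0.465, 0.164]]
```

View pics/s5.png

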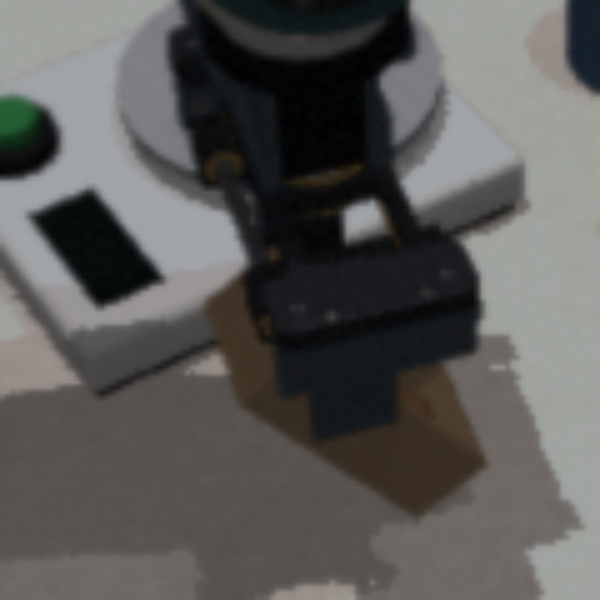

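The mould kept its 54° tilt and its edge is still about 6 mm above the bench at (312,252), so it never touched. I'll go back, ease the grip and go lower before rolling.

Emit:
{"api": "send_rows", "payload": {
  "rows": [
    {"x": -0.1,"y": 0,"z": 0,"roll": 0},
    {"x": -0.25,"y": 0,"z": 0,"roll": 0},
    {"x": -0.4,"y": 0,"z": 0,"roll": 0},
    {"x": -0.4,"y": 0,"z": 0.01,"roll": 0},
    {"x": -0.4,"y": 0,"z": 0.02,"roll": 0},
    {"x": -0.4,"y": 0,"z": 0.03,"roll": 0},
    {"x": -0.4,"y": 0,"z": 0.04,"roll": 0}
  ],
  "grip_force": 3
}}

```text
time_s: 9.5
position: [0.4425, -0.0072, 0.0874]
orientation: [1.0, 0.0, 0.0, -0.0]
force: [-0.8, 1.8, 3.8]
width: 0.06
finger_force: 3.0
```

```bash
python3 - <<'E'
from h import *
c=shot('side')
go(None)
k=brown(c,(220,150,340,280)); h=cv2.approxPolyDP(k,2,True).reshape(-1,2); print(h.tolist()); print(yplane(c,h,-.0375).round(3)[:,[0,2]].tolist())
E
```

```text
t 9.55 pos [ 0.4423 -0.0072  0.0871] yaw 0.0 w 0.0596 ff 3.0 F [-2.   1.9  3.6] j6 1.5
[[241, 216], [247, 237], [279, 260], [285, 259], [295, 251], [288, 232], [281, 234], [280, 244], [263, 247], [261, 239], [252, 238], [246, 213]]
[[0.394, 0.163], [0.398, 0.103], [0.455, 0.009], [0.468, 0.007], [0.491, 0.025], [0.48, 0.089], [0.465, 0.088], [0.461, 0.059], [0.426, 0.062], [0.424, 0.087], [0.407, 0.097], [0.404, 0.167]]
```

Emit:
{"api": "send_rows", "payload": {
  "rows": [
    {"x": 0.03,"y": 0,"z": 0.005,"roll": 0},
    {"x": 0.06,"y": 0,"z": 0.005,"roll": 0},
    {"x": 0.09,"y": 0,"z": 0.003,"roll": 0},
    {"x": 0.12,"y": 0,"z": 0.002,"roll": 0},
    {"x": 0.15,"y": 0,"z": 0.002,"roll": 0},
    {"x": 0.18,"y": 0,"z": 0.003,"roll": 0},
    {"x": 0.2,"y": 0,"z": 0.004,"roll": 0},
    {"x": 0.2,"y": 0,"z": 0.004,"roll": 0}
  ]
}}

```text
time_s: 10.35
position: [0.4724, -0.0073, 0.0867]
orientation: [1.0, 0.0, 0.0, 0.0]
force: [0.7, 1.1, 0.3]
width: 0.0604
finger_force: 3.0
```

```bash
python3 - <<'E'
from h import *
c=shot('side')
go(None)
k=brown(c,(220,150,340,280)); h=cv2.approxPolyDP(k,2,True).reshape(-1,2); print(h.tolist()); print(yplane(c,h,-.0375).round(3)[:,[0,2]].tolist())
E
```

```text
t 10.4 pos [ 0.4722 -0.0073  0.0867] yaw 0.0 w 0.06 ff 3.0 F [1.3 1.5 0.8] j6 1.51
[[274, 200], [272, 204], [257, 208], [264, 229], [282, 261], [295, 256], [297, 252], [293, 241], [278, 244], [276, 236], [268, 234], [262, 209], [264, 206], [269, 207], [270, 204], [275, 206]]
[[0.459, 0.184], [0.454, 0.175], [0.426, 0.174], [0.433, 0.114], [0.461, 0.003], [0.49, 0.009], [0.495, 0.02], [0.488, 0.058], [0.457, 0.06], [0.455, 0.085], [0.439, 0.097], [0.435, 0.168], [0.439, 0.175], [0.448, 0.169], [0.451, 0.176], [0.46, 0.168]]
```

The edge held at x≈0.461 and the tilt is now 76°. I'll finish the roll and press it flat.

Emit:
{"api": "send_rows", "payload": {
  "rows": [
    {"x": 0.03,"y": 0,"z": 0.003,"roll": 0},
    {"x": 0.06,"y": 0,"z": 0.006,"roll": 0},
    {"x": 0.085,"y": 0,"z": 0.012,"roll": 0},
    {"x": 0.105,"y": 0,"z": 0.02,"roll": 0},
    {"x": 0.105,"y": 0,"z": 0.035,"roll": 0},
    {"x": 0.105,"y": 0,"z": 0.035,"roll": 0}
  ]
}}

```text
time_s: 11.0
position: [0.488, -0.0072, 0.0813]
orientation: [1.0, 0.0, 0.0, -0.0]
force: [2.1, 2.2, 1.9]
width: 0.06
finger_force: 3.0
```

```bash
python3 - <<'E'
from h import *
c=shot('side')
go(None)
k=brown(c,(220,150,340,280)); h=cv2.approxPolyDP(k,2,True).reshape(-1,2); print(h.tolist()); print(yplane(c,h,-.0375).round(3)[:,[0,2]].tolist())
cv2.imwrite('pics/s6.png',cv2.resize(c['pixels'][150:270,220:340,::-1],None,fx=5,fy=5))
E
```

```text
t 11.05 pos [ 0.4878 -0.0073  0.0814] yaw 0.0 w 0.0601 ff 3.0 F [1.5 0.5 1.3] j6 1.51
[[274, 226], [275, 242], [278, 243], [282, 261], [298, 256], [296, 242], [285, 244], [284, 236], [278, 236]]
[[0.453, 0.115], [0.451, 0.068], [0.457, 0.063], [0.461, 0.003], [0.496, 0.006], [0.494, 0.053], [0.471, 0.055], [0.471, 0.08], [0.459, 0.084]]
```

View pics/s6.png

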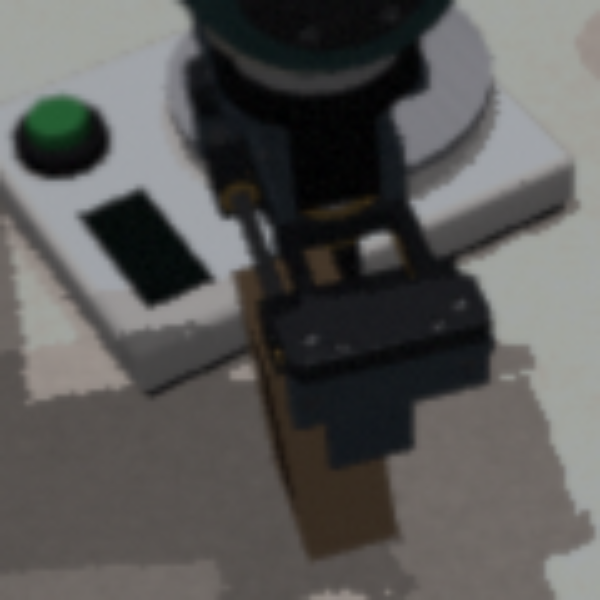

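The mould stands nearly upright, base corners at (282,261) and (298,256), with about 4° of lean left. I'll nudge it 5 mm, press and release.

Emit:
{"api": "send_rows", "payload": {
  "rows": [
    {"x": 0.015,"y": 0,"z": 0.005,"roll": 0},
    {"x": 0.033,"y": 0,"z": 0.01,"roll": 0},
    {"x": 0.033,"y": 0,"z": 0.02,"roll": 0},
    {"x": 0.033,"y": 0,"z": 0.02,"roll": 0}
  ]
}}

```text
time_s: 11.45
position: [0.4928, -0.0072, 0.0783]
orientation: [1.0, 0.0, 0.0, 0.0]
force: [1.9, 1.1, 0.4]
width: 0.0603
finger_force: 3.0
```

Emit:
{"api": "send_rows", "payload": {
  "rows": [
    {"x": 0,"y": 0,"z": 0,"roll": 0},
    {"x": 0,"y": 0,"z": 0,"roll": 0},
    {"x": 0,"y": 0,"z": 0,"roll": 0},
    {"x": 0,"y": 0,"z": 0,"roll": 0},
    {"x": 0,"y": 0,"z": 0,"roll": 0},
    {"x": 0,"y": 0,"z": 0,"roll": 0},
    {"x": 0,"y": 0,"z": 0,"roll": 0}
  ],
  "claw": 1
}}

```text
time_s: 12.15
position: [0.4926, -0.0072, 0.0784]
orientation: [1.0, 0.0, -0.0, 0.0]
force: [-0.1, -0.2, -0.4]
width: 0.0914
finger_force: 0.0
```

```bash
python3 - <<'E'
from h import *
c=shot('side')
go(None)
k=brown(c,(220,150,340,280)); h=cv2.approxPolyDP(k,2,True).reshape(-1,2); print(h.tolist()); print(yplane(c,h,-.0375).round(3)[:,[0,2]].tolist())
E
```

```text
t 12.2 pos [ 0.4926 -0.0072  0.0784] yaw 0.0 w 0.0913 ff 0.0 F [0.4 0.3 0.4] j6 1.51
[[274, 230], [275, 242], [282, 261], [298, 257], [298, 249], [289, 249], [288, 236], [281, 236], [278, 230]]
[[0.452, 0.104], [0.451, 0.068], [0.461, 0.003], [0.496, 0.003], [0.497, 0.029], [0.478, 0.036], [0.479, 0.077], [0.465, 0.082], [0.46, 0.101]]
```

The base edge is level now, at z≈0.003 on both corners, so it stands released. Next I'll regrip near the top on the cavity side and roll it over forwards onto its back.

Emit:
{"api": "send_rows", "payload": {
  "rows": [
    {"x": -0.06,"y": 0,"z": -0.06,"roll": 0},
    {"x": -0.124,"y": 0,"z": -0.113,"roll": 0},
    {"x": -0.124,"y": 0,"z": -0.113,"roll": 0}
  ]
}}

```text
time_s: 12.5
position: [0.473, -0.0072, 0.0965]
orientation: [1.0, 0.0, 0.0, 0.0]
force: [0.3, 0.3, 1.0]
width: 0.0912
finger_force: 0.0
```

Emit:
{"api": "send_rows", "payload": {
  "rows": [
    {"x": 0,"y": 0,"z": 0,"roll": 0},
    {"x": 0,"y": 0,"z": 0,"roll": 0},
    {"x": 0,"y": 0,"z": 0,"roll": 0},
    {"x": 0,"y": 0,"z": 0,"roll": 0},
    {"x": 0,"y": 0,"z": 0,"roll": 0},
    {"x": 0,"y": 0,"z": 0,"roll": 0}
  ],
  "claw": 0,
  "grip_force": 3
}}

```text
time_s: 13.1
position: [0.474, -0.0072, 0.0952]
orientation: [1.0, 0.0, -0.0, 0.0]
force: [0.4, -0.5, -2.1]
width: 0.0598
finger_force: 3.0
```

Emit:
{"api": "send_rows", "payload": {
  "rows": [
    {"x": 0.055,"y": 0,"z": -0.008,"roll": 0},
    {"x": 0.113,"y": 0,"z": -0.012,"roll": 0},
    {"x": 0.17,"y": 0,"z": -0.014,"roll": 0},
    {"x": 0.227,"y": 0,"z": -0.012,"roll": 0},
    {"x": 0.285,"y": 0,"z": -0.005,"roll": 0},
    {"x": 0.34,"y": 0,"z": 0.01,"roll": 0},
    {"x": 0.395,"y": 0,"z": 0.03,"roll": 0},
    {"x": 0.448,"y": 0,"z": 0.05,"roll": 0},
    {"x": 0.448,"y": 0,"z": 0.05,"roll": 0}
  ]
}}

```text
time_s: 14.0
position: [0.5422, -0.0073, 0.0874]
orientation: [1.0, 0.0, 0.0, -0.0]
force: [1.6, -0.2, 0.5]
width: 0.0603
finger_force: 3.0
```

```bash
python3 - <<'E'
from h import *
c=shot('side')
go(None)
k=brown(c,(220,150,370,280)); h=cv2.approxPolyDP(k,2,True).reshape(-1,2); print(h.tolist()); print(yplane(c,h,-.0375).round(3)[:,[0,2]].tolist())
cv2.imwrite('pics/s7.png',cv2.resize(c['pixels'][150:270,220:340,::-1],None,fx=5,fy=5))
E
```

```text
t 14.05 pos [ 0.5417 -0.0072  0.0876] yaw 0.0 w 0.0598 ff 3.0 F [1.9 0.3 0.1] j6 1.51
[[298, 208], [278, 234], [284, 252], [300, 256], [317, 236], [310, 234], [310, 227], [307, 227], [301, 218], [304, 211]]
[[0.503, 0.149], [0.459, 0.09], [0.467, 0.031], [0.501, 0.005], [0.539, 0.055], [0.525, 0.066], [0.525, 0.087], [0.519, 0.09], [0.508, 0.119], [0.515, 0.137]]
```

View pics/s7.png

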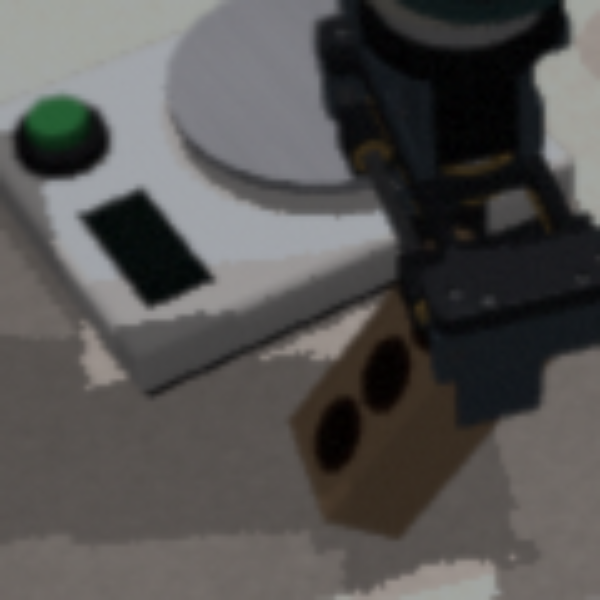

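Rolling as planned: about 38° over, pivot edge at (300,256), cavities coming up. I'll finish the roll and then tighten the grip.

Emit:
{"api": "send_rows", "payload": {
  "rows": [
    {"x": 0.05,"y": 0,"z": 0.027,"roll": 0},
    {"x": 0.1,"y": 0,"z": 0.056,"roll": 0},
    {"x": 0.145,"y": 0,"z": 0.09,"roll": 0},
    {"x": 0.187,"y": 0,"z": 0.128,"roll": 0},
    {"x": 0.226,"y": 0,"z": 0.17,"roll": 0},
    {"x": 0.261,"y": 0,"z": 0.215,"roll": 0},
    {"x": 0.292,"y": 0,"z": 0.263,"roll": 0},
    {"x": 0.319,"y": 0,"z": 0.31,"roll": 0},
    {"x": 0.34,"y": 0,"z": 0.36,"roll": 0},
    {"x": 0.355,"y": 0,"z": 0.41,"roll": 0},
    {"x": 0.355,"y": 0,"z": 0.415,"roll": 0},
    {"x": 0.355,"y": 0,"z": 0.415,"roll": 0}
  ]
}}

```text
time_s: 15.25
position: [0.5941, -0.0072, 0.0253]
orientation: [1.0, 0.0, -0.0, -0.0]
force: [-0.6, -0.8, -2.1]
width: 0.0599
finger_force: 3.0
```

Emit:
{"api": "send_rows", "payload": {
  "rows": [
    {"x": 0,"y": 0,"z": 0,"roll": 0},
    {"x": 0,"y": 0,"z": 0,"roll": 0},
    {"x": 0,"y": 0,"z": 0,"roll": 0}
  ],
  "grip_force": 35
}}

```text
time_s: 15.55
position: [0.5945, -0.0072, 0.0259]
orientation: [1.0, 0.0, 0.0, 0.0]
force: [0.5, -0.2, -2.1]
width: 0.0598
finger_force: 35.0
```

```bash
python3 - <<'E'
from h import *
c=shot('side')
go(None)
k=brown(c,(220,150,370,280)); h=cv2.approxPolyDP(k,2,True).reshape(-1,2); print(h.tolist()); print(yplane(c,h,-.0375).round(3)[:,[0,2]].tolist())
t=shot('top')
im=t['pixels'];hs=cv2.cvtColor(im,cv2.COLOR_RGB2HSV)
# scale housing: bright low-sat region
m=np.zeros(hs.shape[:2],np.uint8);m[195:315,175:285]=cv2.inRange(hs,(0,0,150),(180,40,255))[195:315,175:285]
g=cv2.cvtColor(im,cv2.COLOR_RGB2GRAY)
print([g[y,x] for x,y in((195,235),(227,240),(180,240),(265,285))])
cv2.imwrite('pics/t8.png',cv2.resize(im[180:320,160:440,::-1],(800,400)))
E
```

```text
t 15.6 pos [ 0.5945 -0.0072  0.0259] yaw 0.0 w 0.0597 ff 35.0 F [-0.  -0.2 -2.5] j6 1.52
[[325, 216], [291, 226], [300, 256], [334, 246], [331, 227], [324, 234], [313, 232], [313, 225], [325, 222]]
[[0.557, 0.109], [0.487, 0.104], [0.501, 0.005], [0.577, 0.009], [0.57, 0.072], [0.555, 0.056], [0.531, 0.07], [0.532, 0.091], [0.557, 0.091]]
[np.uint8(204), np.uint8(183), np.uint8(204), np.uint8(66)]
```

View pics/t8.png

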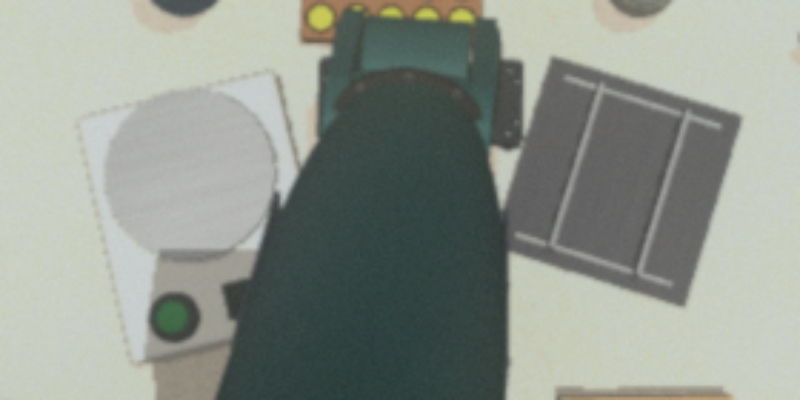

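The top view shows the pan at crop (190,175), which is full-image (226.5,241), and the button at (172,317). The mould is hidden under the arm, and the side view has it lying flat. I'll carry it over the pan.

Emit:
{"api": "send_rows", "payload": {
  "rows": [
    {"x": 0,"y": 0,"z": -0.1,"roll": 0},
    {"x": 0,"y": 0,"z": -0.25,"roll": 0},
    {"x": 0,"y": 0,"z": -0.45,"roll": 0},
    {"x": 0,"y": 0,"z": -0.65,"roll": 0},
    {"x": 0,"y": -0.15,"z": -0.75,"roll": 0},
    {"x": -0.05,"y": -0.35,"z": -0.75,"roll": 0},
    {"x": -0.1,"y": -0.55,"z": -0.75,"roll": 0},
    {"x": -0.18,"y": -0.75,"z": -0.75,"roll": 0},
    {"x": -0.18,"y": -0.9,"z": -0.75,"roll": 0},
    {"x": -0.18,"y": -0.9,"z": -0.75,"roll": 0},
    {"x": -0.18,"y": -0.9,"z": -0.75,"roll": 0}
  ]
}}

```text
time_s: 16.75
position: [0.5675, 0.1281, 0.139]
orientation: [1.0, 0.001, 0.0, -0.0]
force: [-0.7, -0.2, -1.7]
width: 0.0601
finger_force: 35.0
```

```bash
python3 - <<'E'
from h import *
t=shot('top')
s=800/280
e=plane(t,[[160+u/s,180+v/s] for u,v in((105,175),(275,175),(190,88),(190,262))],.058)
print('pan',e.round(4)[:,:2].tolist(),(e[0]+e[1]+e[2]+e[3])/4)
b=plane(t,[[160+172/s,180+317/s]],.045);print('btn',b)
a=np.arctan2(.053,.2245);print('from corners',.4983+.0375*np.cos(a),.192+.0375*np.sin(a))
c=shot('side'); pan=[.534,.2015,.058]
# side check: initial image, pan edge along rows/cols
im=cv2.cvtColor(cv2.imread('pics/side0.png'),6)
th=np.linspace(0,2*np.pi,9)[:-1]
print(proj(c,[[pan[0]+.078*np.cos(x),pan[1]+.078*np.sin(x),.058] for x in np.linspace(0,6.28,200)]).min(0),proj(c,[[pan[0]+.078*np.cos(x),pan[1]+.078*np.sin(x),.058] for x in np.linspace(0,6.28,200)]).max(0))
print('row168',im[168,245:262],im[168,310:328]);print('col287',im[138:154,287],im[178:200,287])
go([.5675,.2015,.084],0)
E
```

```text
pan [[0.5312, 0.2789], [0.5338, 0.125], [0.6121, 0.2047], [0.4538, 0.1992]] [0.53271654 0.20193228 0.058     ]
btn [[0.40428309 0.21599469 0.045     ]]
from corners 0.5347967375338958 0.2006161562997616
[251.63558966 143.83149466] [317.30117255 186.53323757]
row168 [152 152 153 153 153 152 152 147 128 120 118 119 118 117 117 118 118] [115 114 115 117 117 117 114  84  86 114 144 142 148 152 152 150 149 150]
col287 [151 152 151 151 150 141 123 114 112 113 113 114 114 114 113 112] [115 114 116 118 116 116 116 114  95  56  58  78  80  81  85 121 150 153
 153 152 152 153]
t 16.85 pos [0.5675 0.1273 0.1386] yaw -0.0 w 0.0601 ff 35.0 F [ 0.2 -0.3 -2.2] j6 1.75
  fracs [-0.    -0.495  0.364] roll -0.0
```

Emit:
{"api": "send_rows", "payload": {
  "rows": [
    {"x": 0,"y": -0.15,"z": 0,"roll": 0},
    {"x": 0,"y": -0.35,"z": 0,"roll": 0},
    {"x": 0,"y": -0.495,"z": 0.08,"roll": 0},
    {"x": 0,"y": -0.495,"z": 0.16,"roll": 0},
    {"x": 0,"y": -0.495,"z": 0.24,"roll": 0},
    {"x": 0,"y": -0.495,"z": 0.3,"roll": 0},
    {"x": 0,"y": -0.495,"z": 0.33,"roll": 0},
    {"x": 0,"y": -0.495,"z": 0.35,"roll": 0},
    {"x": 0,"y": -0.495,"z": 0.36,"roll": 0},
    {"x": 0,"y": -0.495,"z": 0.36,"roll": 0}
  ]
}}

```text
time_s: 17.85
position: [0.5675, 0.2019, 0.0842]
orientation: [1.0, 0.0, 0.0, -0.0]
force: [0.9, 0.4, -2.3]
width: 0.06
finger_force: 35.0
```

```bash
python3 - <<'E'
from h import *
c=shot('side')
k=brown(c,(225,110,330,210)); h=cv2.approxPolyDP(k,1.5,True).reshape(-1,2); print(h.tolist()); print(yplane(c,h,.2015-.03).round(3)[:,[0,2]].tolist())
go([.5675,.2015,.084],0)
E
```

```text
[[284, 143], [255, 150], [257, 161], [261, 166], [262, 176], [293, 168], [293, 160], [289, 157], [288, 153], [282, 156], [274, 153], [274, 149], [279, 145], [284, 145]]
[[0.531, 0.144], [0.465, 0.141], [0.466, 0.11], [0.473, 0.093], [0.473, 0.063], [0.547, 0.067], [0.548, 0.091], [0.54, 0.102], [0.538, 0.114], [0.524, 0.109], [0.506, 0.122], [0.507, 0.133], [0.519, 0.141], [0.53, 0.138]]
t 17.9 pos [0.5676 0.202  0.0844] yaw 0.0 w 0.0599 ff 35.0 F [-0.3  0.5 -2.9] j6 1.87
  fracs [-0.001  0.003  0.003] roll 0.0
```

The mould is about 1 mm above the pan with its centre near x=0.533. I'll ease the grip, lower the last bit and release.

Emit:
{"api": "send_rows", "payload": {
  "rows": [
    {"x": 0,"y": 0,"z": 0.005,"roll": 0},
    {"x": 0,"y": 0,"z": 0.01,"roll": 0},
    {"x": 0,"y": 0,"z": 0.017,"roll": 0},
    {"x": 0,"y": 0,"z": 0.02,"roll": 0},
    {"x": 0,"y": 0,"z": 0.02,"roll": 0}
  ],
  "grip_force": 5
}}

```text
time_s: 18.4
position: [0.5675, 0.2021, 0.0812]
orientation: [1.0, 0.0, 0.0, -0.0]
force: [0.7, 0.3, -1.1]
width: 0.0603
finger_force: 5.0
```

Emit:
{"api": "send_rows", "payload": {
  "rows": [
    {"x": 0,"y": 0,"z": 0,"roll": 0},
    {"x": 0,"y": 0,"z": 0,"roll": 0},
    {"x": 0,"y": 0,"z": 0,"roll": 0},
    {"x": 0,"y": 0,"z": 0,"roll": 0},
    {"x": 0,"y": 0,"z": 0,"roll": 0}
  ],
  "claw": 1
}}

```text
time_s: 18.9
position: [0.5674, 0.202, 0.0811]
orientation: [1.0, 0.0, -0.0, 0.0]
force: [0.1, -0.3, -0.3]
width: 0.0909
finger_force: 0.0
```

Emit:
{"api": "send_rows", "payload": {
  "rows": [
    {"x": 0,"y": 0,"z": -0.2,"roll": 0},
    {"x": 0,"y": 0,"z": -0.45,"roll": 0},
    {"x": 0,"y": 0,"z": -0.7,"roll": 0},
    {"x": 0,"y": 0,"z": -0.95,"roll": 0},
    {"x": 0,"y": 0,"z": -0.95,"roll": 0}
  ]
}}

```text
time_s: 19.4
position: [0.5698, 0.2028, 0.2289]
orientation: [1.0, 0.0, 0.004, -0.001]
force: [0.9, -0.2, -0.8]
width: 0.0914
finger_force: 0.0
```

Emit:
{"api": "send_rows", "payload": {
  "rows": [
    {"x": 0.3,"y": 0.25,"z": 0,"roll": 0},
    {"x": 0.4,"y": 0.5,"z": 0,"roll": 0},
    {"x": 0.4,"y": 0.75,"z": 0,"roll": 0},
    {"x": 0.4,"y": 1,"z": 0,"roll": 0},
    {"x": 0.4,"y": 1,"z": 0,"roll": 0},
    {"x": 0.4,"y": 1,"z": 0,"roll": 0}
  ]
}}

```text
time_s: 20.0
position: [0.6272, 0.0515, 0.223]
orientation: [1.0, -0.001, -0.0, -0.0]
force: [-0.4, 0.1, 0.1]
width: 0.0909
finger_force: 0.0
```

```bash
python3 - <<'E'
from h import *
c=shot('side');t=shot('top')
k=brown(t,(185,200,270,280)); print('top',rect(t,k,.098))
k=brown(c,(225,110,335,210)); h=cv2.approxPolyDP(k,1.5,True).reshape(-1,2); print(h.tolist(),rect(c,k,.098)); print(yplane(c,h,.2015-.03).round(3)[:,[0,2]].tolist())
go([.404,.216,.16],0)
a=cv2.resize(t['pixels'][190:320,170:290,::-1],None,fx=3,fy=3); b=cv2.resize(c['pixels'][110:240,200:340,::-1],None,fx=3,fy=3)
cv2.imwrite('pics/ts9.png',np.hstack([a,b]))
E
```

```text
top ((529.2549438476562, 205.21595764160156), [53.7293701171875, 117.66609954833984], np.float32(-0.72532547))
[[303, 140], [257, 149], [257, 162], [262, 176], [310, 166], [310, 153]] ((528.5742797851562, 179.2725067138672), [99.90628051757812, 123.35216522216797], np.float32(0.221869))
[[0.574, 0.141], [0.47, 0.143], [0.466, 0.107], [0.473, 0.063], [0.588, 0.062], [0.59, 0.1]]
t 20.1 pos [0.6273 0.0528 0.2232] yaw 0.0 w 0.0911 ff 0.0 F [ 0.5  0.8 -0.1] j6 1.62
  fracs [-1.487 -1.089  0.422] roll 0.0
```

View pics/ts9.png

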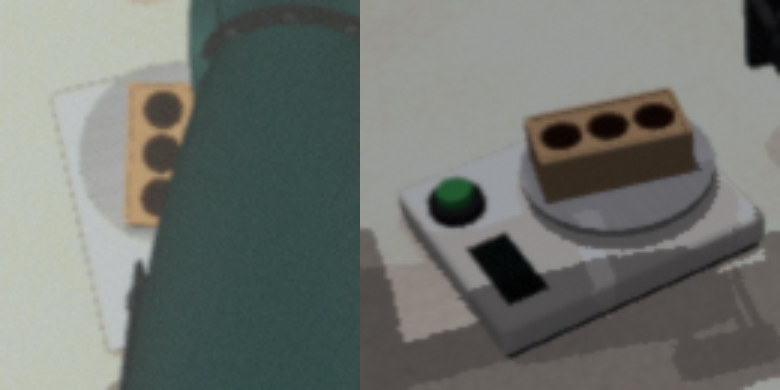

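The mould lies cavities up on the pan, with about 3 mm of centring error. The button is at about (231,173) in the side image. I'll close the gripper and move over the button.

Emit:
{"api": "send_rows", "payload": {
  "rows": [
    {"x": -0.25,"y": -0.18,"z": 0,"roll": 0},
    {"x": -0.5,"y": -0.36,"z": 0,"roll": 0},
    {"x": -0.74,"y": -0.545,"z": 0,"roll": 0},
    {"x": -0.74,"y": -0.545,"z": 0,"roll": 0},
    {"x": -0.74,"y": -0.545,"z": 0,"roll": 0}
  ],
  "claw": 0
}}

```text
time_s: 20.6
position: [0.5161, 0.1351, 0.2239]
orientation: [1.0, 0.002, 0.0, -0.0]
force: [0.5, -0.0, 0.5]
width: 0.0539
finger_force: 0.0
```

Emit:
{"api": "send_rows", "payload": {
  "rows": [
    {"x": -0.25,"y": -0.18,"z": 0,"roll": 0},
    {"x": -0.5,"y": -0.36,"z": 0,"roll": 0},
    {"x": -0.74,"y": -0.545,"z": 0,"roll": 0},
    {"x": -0.74,"y": -0.545,"z": 0.3,"roll": 0},
    {"x": -0.74,"y": -0.545,"z": 0.3,"roll": 0},
    {"x": -0.74,"y": -0.545,"z": 0.3,"roll": 0}
  ]
}}

```text
time_s: 21.2
position: [0.406, 0.2153, 0.1788]
orientation: [1.0, 0.0, -0.001, 0.0]
force: [0.9, 0.4, 0.4]
width: 0.0063
finger_force: 0.0
```

```bash
python3 - <<'E'
from h import *
c=shot('side');h=cv2.cvtColor(cv2.cvtColor(cv2.imread('pics/side0.png'),4),cv2.COLOR_RGB2HSV)
m=np.zeros(h.shape[:2],np.uint8);m[160:190,215:250]=cv2.inRange(h,(40,80,40),(90,255,255))[160:190,215:250]
p=np.argwhere(m>0).mean(0)[::-1];print(p,[plane(c,[p],z).round(4)[0].tolist() for z in(.04,.045,.05)])
go([.405,.2165,.075],0)
E
```

```text
[230.82954545 173.65909091] [[0.4073, 0.2305, 0.04], [0.407, 0.2246, 0.045], [0.4066, 0.2187, 0.05]]
t 21.25 pos [0.4067 0.2154 0.1795] yaw -0.0 w 0.0022 ff 0.0 F [0.5 0.  1. ] j6 2.01
  fracs [-0.011 -0.007  0.697] roll -0.0
```

Emit:
{"api": "send_rows", "payload": {
  "rows": [
    {"x": 0,"y": -0.007,"z": 0.2,"roll": 0},
    {"x": 0,"y": -0.007,"z": 0.4,"roll": 0},
    {"x": 0,"y": -0.007,"z": 0.55,"roll": 0},
    {"x": 0,"y": -0.007,"z": 0.65,"roll": 0},
    {"x": 0,"y": -0.007,"z": 0.69,"roll": 0},
    {"x": 0,"y": -0.007,"z": 0.69,"roll": 0}
  ]
}}

```text
time_s: 21.85
position: [0.4064, 0.2164, 0.0756]
orientation: [1.0, -0.0, 0.0, 0.0]
force: [-0.1, -1.8, 1.9]
width: 0.0003
finger_force: 0.9
```

Emit:
{"api": "send_rows", "payload": {
  "rows": [
    {"x": 0,"y": 0,"z": 0.015,"roll": 0},
    {"x": 0,"y": 0,"z": 0.03,"roll": 0},
    {"x": 0,"y": 0,"z": 0.045,"roll": 0},
    {"x": 0,"y": 0,"z": 0.05,"roll": 0},
    {"x": 0,"y": 0,"z": 0.05,"roll": 0}
  ]
}}

```text
time_s: 22.35
position: [0.4067, 0.217, 0.0702]
orientation: [1.0, 0.0, 0.001, -0.0]
force: [-12.9, -10.4, 59.2]
width: 0.0004
finger_force: 29.5
```

The button has bottomed out. I'll back off now and move clear.

Emit:
{"api": "send_rows", "payload": {
  "rows": [
    {"x": 0,"y": 0,"z": -0.05,"roll": 0},
    {"x": 0,"y": 0,"z": -0.3,"roll": 0},
    {"x": 0,"y": 0,"z": -0.6,"roll": 0},
    {"x": 0,"y": 0,"z": -0.9,"roll": 0},
    {"x": 0,"y": 0,"z": -0.9,"roll": 0},
    {"x": 0,"y": 0,"z": -0.9,"roll": 0}
  ]
}}

```text
time_s: 22.95
position: [0.4059, 0.2168, 0.2039]
orientation: [1.0, 0.0, 0.001, -0.001]
force: [-0.7, 0.3, 0.1]
width: 0.0006
finger_force: 0.0
```

Emit:
{"api": "send_rows", "payload": {
  "rows": [
    {"x": 0.1,"y": 0.25,"z": 0,"roll": 0},
    {"x": 0.2,"y": 0.5,"z": 0,"roll": 0},
    {"x": 0.3,"y": 0.75,"z": 0,"roll": 0},
    {"x": 0.4,"y": 1,"z": 0,"roll": 0},
    {"x": 0.4,"y": 1,"z": 0,"roll": 0},
    {"x": 0.4,"y": 1,"z": 0,"roll": 0},
    {"x": 0.4,"y": 1,"z": 0,"roll": 0}
  ]
}}

```text
time_s: 23.65
position: [0.4647, 0.0671, 0.2018]
orientation: [1.0, 0.0, -0.001, 0.0]
force: [-0.2, 0.0, 0.9]
width: 0.0004
finger_force: 0.0
```

```bash
python3 - <<'E'
from h import *
c=shot('side')
k=brown(c,(225,110,335,210)); h=cv2.approxPolyDP(k,1.5,True).reshape(-1,2); print(h.tolist()); print(yplane(c,h,.172).round(3)[:,[0,2]].tolist())
h=cv2.cvtColor(c['pixels'],cv2.COLOR_RGB2HSV);m=cv2.inRange(h,(40,80,40),(90,255,255))[160:190,215:250]
print(np.argwhere(m>0).mean(0)[::-1]+[215,160]); go(None)
E
```

```text
[[303, 140], [292, 142], [291, 153], [275, 157], [273, 166], [260, 169], [262, 176], [310, 166], [310, 153]]
[[0.575, 0.141], [0.549, 0.141], [0.545, 0.111], [0.508, 0.11], [0.501, 0.085], [0.47, 0.085], [0.473, 0.063], [0.589, 0.061], [0.59, 0.1]]
[230.88505747 173.6091954 ]
t 23.7 pos [0.4648 0.0673 0.202 ] yaw 0.1 w 0.0008 ff 0.0 F [-0.1  0.3  0.5] j6 1.66
```

The mould hasn't moved and the button is up again at (231,174). To be sure of the full stroke, I'll press once more in small steps and read the height at first contact.

Emit:
{"api": "send_rows", "payload": {
  "rows": [
    {"x": -0.1,"y": -0.25,"z": 0,"roll": 0},
    {"x": -0.2,"y": -0.5,"z": 0,"roll": 0},
    {"x": -0.3,"y": -0.75,"z": 0,"roll": 0},
    {"x": -0.393,"y": -1,"z": 0,"roll": 0},
    {"x": -0.393,"y": -1,"z": 0.2,"roll": 0},
    {"x": -0.393,"y": -1,"z": 0.5,"roll": 0},
    {"x": -0.393,"y": -1,"z": 0.75,"roll": 0},
    {"x": -0.393,"y": -1,"z": 0.8,"roll": 0},
    {"x": -0.393,"y": -1,"z": 0.8,"roll": 0},
    {"x": -0.393,"y": -1,"z": 0.8,"roll": 0}
  ]
}}

```text
time_s: 24.7
position: [0.4071, 0.2172, 0.084]
orientation: [1.0, 0.0, 0.001, -0.0]
force: [0.2, 0.0, 0.0]
width: 0.0005
finger_force: 0.0
```

Emit:
{"api": "send_rows", "payload": {
  "rows": [
    {"x": 0,"y": 0,"z": 0.02,"roll": 0},
    {"x": 0,"y": 0,"z": 0.02,"roll": 0},
    {"x": 0,"y": 0,"z": 0.02,"roll": 0}
  ]
}}

```text
time_s: 25.0
position: [0.4068, 0.2167, 0.0804]
orientation: [1.0, 0.0, 0.001, -0.0]
force: [-0.5, -0.6, 0.2]
width: 0.0006
finger_force: 0.0
```

Emit:
{"api": "send_rows", "payload": {
  "rows": [
    {"x": 0,"y": 0,"z": 0.013,"roll": 0},
    {"x": 0,"y": 0,"z": 0.013,"roll": 0},
    {"x": 0,"y": 0,"z": 0.013,"roll": 0}
  ]
}}

```text
time_s: 25.3
position: [0.4064, 0.2165, 0.0777]
orientation: [1.0, 0.0, -0.0, 0.0]
force: [-0.3, 0.6, 0.3]
width: 0.0003
finger_force: 0.0
```

Emit:
{"api": "send_rows", "payload": {
  "rows": [
    {"x": 0,"y": 0,"z": 0.013,"roll": 0},
    {"x": 0,"y": 0,"z": 0.013,"roll": 0},
    {"x": 0,"y": 0,"z": 0.013,"roll": 0}
  ]
}}

```text
time_s: 25.6
position: [0.4065, 0.2166, 0.0757]
orientation: [1.0, 0.0, 0.0, -0.0]
force: [0.3, -0.2, 2.2]
width: 0.0006
finger_force: 0.9
```

Emit:
{"api": "send_rows", "payload": {
  "rows": [
    {"x": 0,"y": 0,"z": 0.013,"roll": 0},
    {"x": 0,"y": 0,"z": 0.013,"roll": 0},
    {"x": 0,"y": 0,"z": 0.013,"roll": 0}
  ]
}}

```text
time_s: 25.9
position: [0.4066, 0.2166, 0.0738]
orientation: [1.0, 0.0, 0.0, -0.0]
force: [0.7, -1.2, 2.6]
width: 0.0002
finger_force: 1.3
```

First contact is at about 0.0765 m and the hard stop was at 0.0702 m, so the first press used the full 6 mm. I'll retract and hand in.

Emit:
{"api": "send_rows", "payload": {
  "rows": [
    {"x": 0,"y": 0,"z": -0.1,"roll": 0},
    {"x": 0,"y": 0,"z": -0.4,"roll": 0},
    {"x": 0,"y": 0,"z": -0.7,"roll": 0},
    {"x": 0,"y": 0,"z": -0.8,"roll": 0},
    {"x": 0,"y": 0,"z": -0.8,"roll": 0},
    {"x": 0,"y": 0,"z": -0.8,"roll": 0},
    {"x": 0,"y": 0,"z": -0.8,"roll": 0}
  ]
}}

```text
time_s: 26.6
position: [0.4057, 0.2162, 0.1925]
orientation: [1.0, 0.0, -0.001, 0.0]
force: [0.1, -0.6, -0.5]
width: 0.0005
finger_force: 0.0
```

```bash
python3 -c "
from h import *
c=shot('side');k=brown(c,(225,110,335,210));print(cv2.boundingRect(k));go(None);print(env.hand_in())"
```

```text
(256, 140, 55, 37)
t 26.65 pos [0.4057 0.2162 0.1924] yaw 0.0 w 0.0003 ff 0.0 F [-0.9 -0.7 -0.1] j6 2.01
the job is handed in; nothing more can be done
None
```

I handed the job in at 26.7 s, and no verdict came back: the mould lies cavities up about 3 mm off the pan's centre, and the tare button was pressed its full 6 mm and released (the press peaked at 59 N on the fingertips).

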